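# Aim the loading chute at the hopper wagon and lock it with the knob under the shelf

## Task

Swing the wooden loading chute round until its open lower end is over the middle of the open hopper wagon, then lock it there by turning the four-spoke knob under the shelf until it grips firmly, without overtightening the wooden thread. Leave the wagon and the other toys where they stand, and let go of everything at the end.

Things in the scene. Friction and masses are not known exactly. Their poses are not given: they have to be found in the camera images.
- station: Loading station of plain wood, fixed. Origin on the table under the chute's pivot, z up, x away from the robot (yaw varies about 0.2 rad). A shelf runs from the pivot along its -y to a ladder tower (215 mm tall, within x +-55, y -245 to -165 mm); a track lies beyond it. Under the shelf are only the knob and, from y = -115 mm on, a brace.
- shelf_end (a point): Middle of the underside of the shelf's free rounded end (radius 20 mm), 88 mm above the table, on the axis of chute and knob. The shelf is 40 mm wide (station x) and 12 mm thick, its top 100 mm above the table. No other part of the station stands round this end.
- track (a point): Top of the wooden track, 12 mm above the table, abreast of the pivot: 190 mm from it along the station's x. The track is 40 mm wide and runs straight along the station's y, from y = -250 to 290 mm.
- chute: The chute: a plain wooden trough carried by a flat bar (26 mm wide, top 106 mm above the table) from a hub disc (radius 20 mm, 100 to 110 mm above the table) on the shelf's end. Origin = the station's, x along the trough: 44 mm wide outside, from 62 mm (closed end, wall top 125 mm above the table) sloping to 193 mm from the pivot (open lower end, wall top 99 mm, underside 78 mm).
- chute_swing (a joint): Angle (rad) of the wooden chute about the vertical pivot: 0 = along the station's +x, positive = counterclockwise from above, range -0.6 to 1.75. With the knob loose it swings at about 1 N pushed 130 mm from the pivot and stays where left.
- chute_lip (a point): The middle of the trough's floor at its open lower end, 193 mm from the chute's axis, about 82 mm above the table.
- hopper_wagon: Open black hopper wagon on the track, the only open box on wheels, loose, about 220 g. 58 mm wide, 100 mm long (along the track), walls 4 mm, rim 65 mm above the table. Origin under its middle at wheel-bottom height, y along the track. Its place along the track varies.
- wagon_mouth (a point): The middle of the hopper wagon's open top, at rim height (65 mm above the table).
- knob: Four-spoke wooden knob, a nut on the pivot bolt, hanging under the shelf's end; origin on its axis 54 mm above the table, spokes along its +-x and +-y. Hub 34 mm across, 54 to 86 mm above the table. Spokes: dowels 11 mm thick, centre lines 74 mm above the table, ends 64 mm from the axis, so 44 mm beyond the shelf's end.
- knob_turn (a joint): Turn (rad) of the knob; grows as it is tightened, counterclockwise seen from above (on the robot's side the spokes move to the station's -y). At 0 the spokes lie along the station's x and y axes, both ways. How far it turns before the bolt bites is not known: 0.2 to 2.7 rad from the start.
- knob_axis (a point): Point on the knob's axis at the spokes' height, 74 mm above the table. Stiff wooden thread: free running takes about 5 N pushed square on a spoke 50 mm from the axis. After the bite the push that keeps it turning climbs by 6 to 8 N per rad: 7 to 9 N is firm, over 11 N overtight. When the finger halts, part of the push eases off; the knob stays put.
- pivot_bolt: Wooden pivot bolt: its round head, 24 mm across and 9 mm high, stands above the chute's hub; the knob draws it down, 2 mm per rad, until it presses the hub on the shelf. It must clamp with 40 to 150 N (60 to 110 N is firm). The origin lies on its axis and does not follow the thread; it does not tell how much slack there is under the head.
- engine: Bystander: battered blue wooden engine, 92 mm long, 72 mm high, on the track at the tower's side of the hopper wagon.
- log_truck: Bystander: low flat wagon with four stakes, 92 mm long, on the track on the other side of the hopper wagon, carrying the logs.
- logs: Bystander: green wooden log load, 80 mm long, 26 mm thick, lying on the log truck.
- ball_crate: Bystander: small open wooden crate, 60 mm square and 26 mm high, near the track to the left of the shelf's end.
- ball_center (a point): Bystander: centre of the yellow wooden cargo ball, 30 mm diameter, in the small crate.
- fir_tree: Bystander: wooden fir tree, 105 mm high, between the shelf and the track.
- fir_tree_small: Bystander: wooden fir tree, 85 mm high, at the left of the table.
- signal: Bystander: wooden semaphore signal, 103 mm high, at the left of the table.
- signal_house: Bystander: small wooden house, 90 x 70 mm, 100 mm high, at the right of the table.
Mind the look-alikes: they are no part of the job. What is shaped like the hopper_wagon but green is not meant.

How it is judged:
By the outcome, as a careful person would: the job done as asked, in the order asked, and still so for the second after the job is handed in, with the robot touching nothing.
It also fails if it takes over 72 s, if anything falls off the work surface, if the arm or the gripper's body presses on something with over 40 N, if the wrist force passes 120 N, or if a joint passes its speed limit or range.

## Robot

A 6-joint arm with a two-finger parallel gripper is mounted at the origin on the work surface. World frame = base frame: x ahead of the robot, y to its left, z up, the work surface at z = 0. Lengths are in m, angles in rad, forces in N, time in s.
With the tool pointing down it reaches from about 0.3 to 0.775 m from the base axis. Payload 14.6 kg.
Tool frame: the origin (TCP) lies at the very end of the fingers, on their centre line; the grasp point (between the pads) lies 19 mm behind it; y points along the fingers, z is the direction in which the jaws open and shut, and the axes are right-handed (so a half turn about y gives the same grasp; the last joint's range is limited). The gripper opens to 94 mm and grips with 3 to 60 N. Pads are 16 mm wide; open, the fingers measure 119 mm over their backs; the gripper's body (75 mm by 177 mm) begins 78 mm behind the grasp point.
Start: joints at [-0.067, 0.3, 1.521, -0, 1.321, -0.067], TCP at [0.55, -0, 0.205] pointing down, gripper open.
Joint ranges: [-3.03, 3.03], [-0.79, 2.21], [0.23, 2.52], [-1.04, 4.18], [0, 3.07], [-2.55, 2.55]. Speed limits (rad/s): [2.22, 2.22, 2.57, 3.14, 3.14, 3.14].

## Interface

Orientations are given as [roll, pitch, yaw] about the fixed x, y, z axes, in that order (R = Rz(yaw) Ry(pitch) Rx(roll)).
In Python, from station import get_obs, camera, hand_in, masks_of gives the robot as it stands.
- The arm moves only by the shell command python3 -m jog 'ROWS' [FORCE]. ROWS is text: rows parted by semicolons, each of 7 numbers parted by spaces: the shift along the world's x, y, z in mm, then the turn, a rotation vector about the world's x, y, z in degrees, then the closure, from 0 (fully open) to 1 (shut). A call has 1 to 10 rows; each row is the pose to reach, as a shift and turn from the pose measured when the call began; what a row does not reach only later rows make up. A row lasts 1/12 s, in which the tool goes at most 41.7 mm and 7.16 degrees, less where a joint would pass 70% of its speed; a pose out of reach is approached as far as the arm can. A call with a gripper value outside its range is refused whole. The fingers move at their own pace and stop on an object; FORCE is the grip in N (left out, the last holds). Time passes only in rows, so rows that repeat a pose let the fingers close. It gives the time, the measured TCP pose, the force and the opening at its end, in the units of the state.
- get_obs(): the state, without advancing time (a new reading comes with each control period).
- camera(name): name is "scene" or "side" or "wrist"; returns a dict with "img" (420x560x3 uint8, red, green, blue), "range_z" (420x560 float32, m along the optical axis (not along the pixel's ray), 0 where there is no reading), "fx", "fy", "cx", "cy" (pixels), "k1" (the pictures are not rectified: a ray, as slopes to the right and down, at radius r is drawn at 1 + k1 r^2 times it, then the intrinsics apply), "rvec" (rotation vector, rad) and "tvec" (3), from world to camera coordinates, as OpenCV has them. Camera axes: x right, y down, z forward; pixel columns grow to the right and rows downward; lengths in m; the calibration is good to about 2 mm. A picture is of the moment at which its call begins.
- hand_in(): hands the job in, once; it reports no verdict.
Trained networks look in the newest picture that a camera, given by its name, has taken for a name from the list of things; names that differ only in an ending like _2 or _b are one class to them, and where a whole thing is asked for, a point or a joint stands for the part that bears it (a point fixed in the world has none). Each returns a list of dicts, best first, with "conf" (0 to 1); they miss things now and then, are a little off and sometimes report something else, mostly with a low value. They report only what shows in the picture. A call takes as long as a camera call. They do not tell look-alikes from the thing itself.
- masks_of(thing, camera): "mask" (420x560 bool, what is visible of it) and "extent" ([left, top, right, bottom] in pixels, round what is visible of it).
The state is a dict: "time_s": time; "qpos": joint angles; "joint_vel": joint speeds; "tau": joint torques, N m; "ee_pos": TCP position; "eef_rot": TCP orientation; "force": force on the tool from outside, world axes, zero at the start; "moment": the same for the moment, N m; "grip_width": finger opening in m.
Only numpy, scipy, OpenCV 4.12 (cv2) and the standard library are available. Lean on these libraries where they do the work, as an engineer would, in place of code of your own. Each camera call takes 0.05 s, during which the arm holds its last target.

## Working session

There is one attempt and no reset: what is moved stays moved. The work goes in short steps, Python scripts to look and compute and a shell command to move; the robot and the scene stay as the last step left them, time stands still between calls to the robot, and variables do not carry over. Pictures are saved under pics/ and viewed, and the job is handed in when it is done.

```bash
ls; mkdir -p pics; cat > h.py <<'E'
import numpy as np, cv2
from station import get_obs, camera, hand_in, masks_of
def cam(n,save=None):
    c=camera(n)
    if save: cv2.imwrite('pics/'+save,c['img'][:,:,::-1])
    return c
def cloud(c,mask=None):
    H,W=c['range_z'].shape
    v,u=np.mgrid[0:H,0:W]
    m=c['range_z']>0
    if mask is not None: m&=mask
    u=u[m];v=v[m];z=c['range_z'][m].astype(float)
    K=np.array([[c['fx'],0,c['cx']],[0,c['fy'],c['cy']],[0,0,1]],float)
    p=cv2.undistortPoints(np.stack([u,v],1).astype(float)[:,None],K,np.array([c['k1'],0,0,0],float))[:,0]
    P=np.stack([p[:,0]*z,p[:,1]*z,z],1)
    R=cv2.Rodrigues(np.array(c['rvec'],float))[0]
    return (P-np.array(c['tvec']).ravel())@R, np.stack([u,v],1)
def proj(c,P):
    K=np.array([[c['fx'],0,c['cx']],[0,c['fy'],c['cy']],[0,0,1]],float)
    return cv2.projectPoints(np.array(P,float).reshape(-1,1,3),np.array(c['rvec'],float),np.array(c['tvec'],float),K,np.array([c['k1'],0,0,0],float))[0][:,0]
E
python3 - <<'E'
from h import *
print(get_obs())
for n in ['scene','side','wrist']:
    c=cam(n,n+'0.png')
    R=cv2.Rodrigues(np.array(c['rvec'],float))[0]
    print(n,-R.T@np.array(c['tvec']).ravel(),c['fx'])
    for t in ['chute','hopper_wagon','knob','station','pivot_bolt','engine','log_truck','ball_crate','fir_tree']:
        for d in masks_of(t,n)[:3]:
            P,_=cloud(c,d['mask'])
            print(t,round(d['conf'],2),d['extent'],np.median(P,0).round(3) if len(P) else None, P.min(0).round(3),P.max(0).round(3))
E
```

```text
pics
{'time_s': 0.0, 'qpos': array([-6.65866176e-02,  3.00437150e-01,  1.52158856e+00,  9.53140261e-06,
        1.32071154e+00, -6.65800833e-02]), 'joint_vel': array([-0.00160452,  0.00109819, -0.00068095, -0.00206535,  0.00060497,
        0.00234268]), 'tau': array([-1.53750298e-03, -5.31805658e+01, -3.52735734e+01,  7.07558286e-02,
        2.43994006e-02, -4.79655944e-05]), 'ee_pos': array([5.49731285e-01, 2.48510240e-05, 2.04901796e-01]), 'eef_rot': array([-1.57193777e+00,  8.53626335e-05, -1.57080527e+00]), 'force': array([-0.55415969, -0.04095412,  0.20669792]), 'moment': array([-0.01905738, -0.01380794, -0.02090436]), 'grip_width': 0.0942310293265642}
scene [1.32800008 0.81149355 0.96064897] 467.0128457199632
chute 0.84 [268.1, 184.9, 306.2, 237.2] [0.551 0.087 0.104] [ 0.495 -0.038  0.002] [0.599 0.168 0.129]
chute 0.26 [184.0, 176.8, 208.5, 210.3] [ 0.669 -0.241  0.059] [ 0.595 -0.387 -0.001] [ 0.683 -0.182  0.087]
hopper_wagon 0.93 [214.9, 214.2, 248.4, 256.0] [ 0.701 -0.019  0.048] [ 0.665 -0.077 -0.001] [0.74  0.034 0.07 ]
hopper_wagon 0.75 [319.5, 199.8, 346.7, 228.7] [0.
[... 3048 characters left out ...]
 0.098] [ 0.406 -0.284 -0.003] [0.751 0.184 0.32 ]
log_truck 0.85 [444.4, 0.0, 533.3, 115.8] [0.72  0.124 0.031] [ 0.705  0.08  -0.002] [0.777 0.182 0.053]
log_truck 0.23 [210.9, 242.6, 237.9, 268.5] [ 0.511 -0.021  0.119] [ 0.497 -0.037  0.108] [ 0.521 -0.011  0.122]
ball_crate 0.81 [329.2, 0.0, 402.1, 51.6] [0.641 0.158 0.005] [ 0.596  0.138 -0.002] [0.662 0.183 0.028]
ball_crate 0.38 [158.8, 164.7, 300.5, 247.8] [ 0.508 -0.019  0.078] [ 0.432 -0.043 -0.003] [0.573 0.04  0.105]
fir_tree 0.72 [297.3, 326.8, 347.3, 408.8] [ 0.598 -0.156  0.033] [ 0.574 -0.27  -0.002] [ 0.624 -0.146  0.105]
fir_tree 0.34 [155.8, 0.0, 479.6, 420.0] [0.544 0.044 0.098] [ 0.409 -0.283 -0.003] [0.751 0.184 0.319]
```

View pics/wrist0.png

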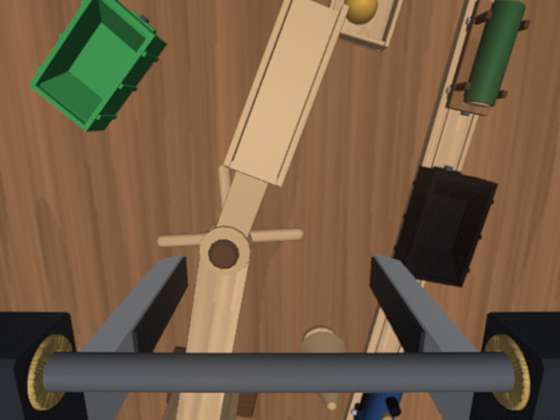

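View pics/scene0.png

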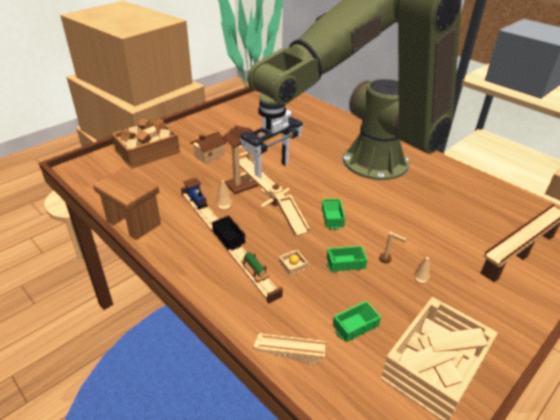

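```bash
cat > meas.py <<'E'
from h import *
def run(tag,n='wrist'):
    c=cam(n,tag+'.png')
    P,uv=cloud(c)
    out={}
    ms=masks_of('hopper_wagon',n)
    for d in ms:
        Q,q=cloud(c,d['mask'])
        col=c['img'][q[:,1],q[:,0]].mean(0)
        print('wagon',d['conf'],col.round(), np.median(Q,0).round(3))
        if col[1]>col[0]+30: continue
        top=Q[(Q[:,2]>.06)&(Q[:,2]<.07)&(Q[:,0]<.76)]
        r=cv2.minAreaRect((top[:,:2]*1000).astype(np.float32)); print('rim',r, len(top))
    for d in masks_of('pivot_bolt',n)[:1]:
        Q,q=cloud(c,d['mask']); t=Q[Q[:,2]>.113]
        print('bolt',(t.min(0)+t.max(0))/2,cv2.minEnclosingCircle((t[:,:2]*1000).astype(np.float32)),np.median(t[:,2]),len(t))
    # hub disc
    for d in masks_of('knob',n)[:1]:
        Q,q=cloud(c,d['mask']); t=Q[(Q[:,2]>.066)&(Q[:,2]<.084)]
        np.save('knob.npy',t); print('knob pts',len(t))
    for d in masks_of('chute',n)[:1]:
        Q,q=cloud(c,d['mask']); np.save('chute.npy',Q)
    np.save('P.npy',P)
    return c,P
E
python3 - <<'E'
from meas import *
for n in ['wrist','scene','side']:
    print(n); c,P=run(n+'1',n)
    b=np.array([.511,-.021])
    d=P[:,:2]-b; r=np.hypot(*d.T); a=np.arctan2(d[:,1],d[:,0])
    # spokes: z 0.07-0.081, r .026-.07
    m=(P[:,2]>.07)&(P[:,2]<.083)&(r>.024)&(r<.068)
    import collections
    h,e=np.histogram(np.degrees(a[m]),bins=72,range=(-180,180))
    print('spokes',[(int(e[i]),int(h[i])) for i in range(72) if h[i]>2])
    # track: 
    m=(P[:,2]>.008)&(P[:,2]<.016)&(P[:,0]>.62)&(P[:,0]<.79)&(P[:,1]>-.3)&(P[:,1]<.33)
    T=P[m]; print('track n',len(T)); np.save('T_'+n,T); print(cv2.minAreaRect((T[:,:2]*1000).astype(np.float32)))
    # shelf top
    m=(P[:,2]>.097)&(P[:,2]<.103)&(P[:,0]>.43)&(P[:,0]<.56)&(P[:,1]>-.19)&(P[:,1]<-.05)
    T=P[m]; print('shelf n',len(T), cv2.minAreaRect((T[:,:2]*1000).astype(np.float32)))
    m=(P[:,2]>.103)&(P[:,2]<.108)&(r>.024)&(r<.06); T=P[m]; print('bar angle',np.degrees(np.arctan2(*(T[:,:2].mean(0)-b)[::-1])),len(T))
E
```

```text
wrist
wagon 0.88 [30. 24. 21.] [ 0.708 -0.019  0.048]
rim ((703.34765625, -20.383193969726562), (101.16284942626953, 63.757869720458984), 78.5185317993164) 2026
wagon 0.61 [ 45. 104.  56.] [0.393 0.125 0.038]
wagon 0.44 [36. 44. 60.] [ 0.656 -0.217  0.057]
rim ((664.5460205078125, -211.2036590576172), (35.34729766845703, 13.323442459106445), 80.51934814453125) 219
bolt [ 0.50972485 -0.02239687  0.11779132] ((509.8583068847656, -22.308164596557617), 11.710981369018555) 0.11960883133391313 698
knob pts 1589
spokes [(-180, 219), (-175, 152), (-170, 33), (-10, 25), (-5, 126), (0, 212), (5, 173), (10, 15), (85, 39), (90, 149), (95, 160), (100, 50), (105, 5), (170, 4), (175, 140)]
track n 3975
((680.4320068359375, -47.424530029296875), (458.57476806640625, 124.4240951538086), 89.44114685058594)
shelf n 4661 ((490.4474792480469, -119.90367889404297), (149.56541442871094, 40.37009811401367), 78.6750717163086)
bar angle 69.72904175392445 1595
scene
wagon 0.83 [ 58. 155.  69.] [0.395 0.121 0.038]
wagon 0.8 [ 55. 140.  63.] [0.523 0.28  0.041]
wagon 0.73 [38. 30. 25.] [ 0.701 -0.023  0.049]
rim
[... 431 characters left out ...]
4), (146.76852416992188, 42.322853088378906), 78.61237335205078)
bar angle 34.73901648506506 31
side
wagon 0.91 [ 60. 108.  62.] [0.512 0.278 0.043]
wagon 0.8 [ 53. 104.  58.] [0.39  0.117 0.039]
wagon 0.69 [36. 32. 30.] [ 0.7   -0.013  0.049]
rim ((699.698486328125, -20.72008514404297), (107.14627838134766, 57.78226089477539), 79.26331329345703) 99
wagon 0.67 [ 64. 104.  61.] [0.684 0.422 0.04 ]
spokes [(-10, 8), (-5, 8), (0, 3), (5, 3)]
track n 229
((709.397216796875, -22.810638427734375), (164.49497985839844, 512.4421997070312), 1.2320985794067383)
shelf n 54 ((473.0747985839844, -169.74339294433594), (29.42742347717285, 27.46392059326172), 85.6138687133789)
bar angle 70.61495900570291 33
```

```bash
cat > ang.py <<'E'
from h import *
B=np.array([.510,-.0222]); YAW=np.radians(-11.4)
def chute_angle(P,guess):
    # guess world deg; symmetric edges of trough by walls
    g=np.radians(guess)
    for _ in range(4):
        u=np.array([np.cos(g),np.sin(g)]);n=np.array([-u[1],u[0]])
        d=P[:,:2]-B; s=d@u; t=d@n
        m=(s>.075)&(s<.185)&(abs(t)<.032)&(P[:,2]>.075)&(P[:,2]<.13)
        ss,tt=s[m],t[m]; mids=[];S=[];w=[]
        for a in np.arange(.075,.185,.01):
            k=(ss>=a)&(ss<a+.01)
            if k.sum()>6: mids.append((tt[k].min()+tt[k].max())/2);S.append(a+.005);w.append(np.ptp(tt[k]))
        p=np.polyfit(S,mids,1); dt=np.arctan(np.mean(mids)/np.mean(S)); g+=dt
    return np.degrees(g),np.degrees(np.arctan(p[0])),np.round(w,3),m.sum()
def knob_angle(P,excl=()):
    # modulo 90, world deg
    d=P[:,:2]-B; r=np.hypot(*d.T);a=np.arctan2(d[:,1],d[:,0])
    m=(P[:,2]>.068)&(P[:,2]<.084)&(r>.026)&(r<.064)
    out=[]
    aa=np.degrees(a[m])
    h=np.exp(4j*a[m]); base=np.degrees(np.angle(h.mean()))/4
    for k in range(4):
        c=base+90*k; dd=(aa-c+180)%360-180; q=abs(dd)<25
        if q.sum()>15: out.append((round(c+np.median(dd[q]),1),int(q.sum())))
    return base,out
E
python3 - <<'E'
from ang import *
for n,i in [('wrist',0),('scene',1),('side',2)]:
    c=cam(n); P,_=cloud(c)
    try: print(n,chute_angle(P,69.7))
    except Exception as e: print(e)
    print(knob_angle(P))
E
```

```text
wrist (np.float64(68.9173151935448), np.float64(0.04696009833179787), array([0.044, 0.044, 0.044, 0.044, 0.044, 0.044, 0.044, 0.044, 0.044,
       0.044, 0.044]), np.int64(10013))
(np.float64(3.37470645223429), [(np.float64(4.7), 539), (np.float64(94.0), 405), (np.float64(181.5), 526)])
scene (np.float64(69.28898938687873), np.float64(-0.2806480186106276), array([0.043, 0.044, 0.044, 0.045, 0.046, 0.043, 0.045, 0.043, 0.045,
       0.046, 0.044]), np.int64(535))
(np.float64(3.3638509554841187), [(np.float64(3.8), 34), (np.float64(183.1), 26), (np.float64(274.0), 21)])
side (np.float64(69.51834755198276), np.float64(-0.6340174193493405), array([0.044, 0.042, 0.041, 0.041, 0.045, 0.042, 0.04 , 0.043, 0.045,
       0.043, 0.041]), np.int64(152))
(np.float64(-1.0841610116195957), [(np.float64(-0.8), 23)])
```

```bash
python3 -m jog '3 40 0 0 0 -7 0; 6 80 0 0 0 -14 0; 7 99 -20 0 0 -21 0; 7 99 -60 0 0 -21 0; 7 99 -100 0 0 -21 0; 7 99 -118 0 0 -21 0; 7 99 -118 0 0 -21 0; 7 99 -118 0 0 -21 0.3; 7 99 -118 0 0 -21 0.6; 7 99 -118 0 0 -21 0.6' 5; python3 - <<'E'
from h import *
o=get_obs();print(o['time_s'],o['ee_pos'],o['eef_rot'],o['force'],o['grip_width'])
cam('wrist','w2.png')
E
```

```text
time_s: 3.23
ee_pos: [0.558, 0.099, 0.0895]
eef_rot: [-1.568, 0.001, -1.937]
force: [0.0, 0.6, 0.1]
grip_width: 0.0771
3.2333 [0.55802267 0.09900583 0.0894996 ] [-1.56796060e+00  1.48710632e-03 -1.93747554e+00] [0.02701878 0.62146107 0.0506577 ] 0.07714333070445377
```

View pics/w2.png

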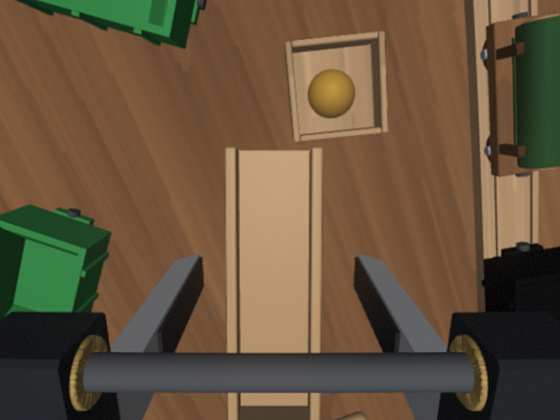

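The trough (columns 228–322) lies centred between the open fingers. I close on it gently.

```bash
python3 -m jog '0 0 0 0 0 0 0.8; 0 0 0 0 0 0 1; 0 0 0 0 0 0 1; 0 0 0 0 0 0 1; 0 0 0 0 0 0 1;0 0 0 0 0 0 1; 0 0 0 0 0 0 1; 0 0 0 0 0 0 1' 5; python3 - <<'E'
from h import *
o=get_obs();print(o['force'],o['grip_width'],o['ee_pos'])
B=np.array([510,-22.2]);p=o['ee_pos'][:2]*1000
d=p-B;print(np.hypot(*d),np.degrees(np.arctan2(d[1],d[0])))
for k in range(1,15):
    a=-np.radians(5*k if k<14 else 68.4)
    q=np.array([[np.cos(a),-np.sin(a)],[np.sin(a),np.cos(a)]])@d+B-p
    print(k,np.degrees(a),q.round(0))
E
```

```text
time_s: 3.95
ee_pos: [0.5579, 0.0991, 0.0894]
eef_rot: [-1.568, 0.001, -1.937]
force: [-0.8, 0.8, 2.8]
grip_width: 0.0441
[-0.79563588  0.82457574  2.84835456] 0.044133114619268866 [0.55788739 0.09908848 0.08941922]
130.39976039253574 68.45478839688045
1 -5.0 [10. -5.]
2 -10.0 [ 20. -10.]
3 -14.999999999999998 [ 30. -17.]
4 -20.0 [ 39. -24.]
5 -25.0 [ 47. -32.]
6 -29.999999999999996 [ 54. -40.]
7 -35.0 [ 61. -49.]
8 -40.0 [ 67. -59.]
9 -45.0 [ 72. -69.]
10 -50.0 [ 76. -80.]
11 -55.0 [ 79. -91.]
12 -59.99999999999999 [  81. -102.]
13 -65.0 [  82. -113.]
14 -68.4 [  83. -121.]
```

```bash
python3 -m jog '10 -5 0 0 0 -5 1; 20 -10 0 0 0 -10 1; 30 -17 0 0 0 -15 1; 39 -24 0 0 0 -20 1; 47 -32 0 0 0 -25 1; 54 -40 0 0 0 -30 1; 61 -49 0 0 0 -35 1; 67 -59 0 0 0 -40 1; 72 -69 0 0 0 -45 1; 72 -69 0 0 0 -45 1'; python3 - <<'E'
from h import *
o=get_obs();print(o['force'],o['grip_width'],o['ee_pos'],o['eef_rot'])
B=np.array([510,-22.2]);p=o['ee_pos'][:2]*1000
d=p-B;b=np.degrees(np.arctan2(d[1],d[0]));print(np.hypot(*d),b)
for t in range(20,-1,-5):
    a=np.radians(max(t,.5)-b)
    q=np.array([[np.cos(a),-np.sin(a)],[np.sin(a),np.cos(a)]])@d+B-p
    print(t,np.degrees(a),q.round(1))
E
```

```text
time_s: 4.78
ee_pos: [0.6304, 0.0285, 0.0893]
eef_rot: [-1.568, 0.001, -2.729]
force: [-0.2, -0.2, 3.2]
grip_width: 0.0445
[-0.232224   -0.17912521  3.24189303] 0.044505405208776105 [0.63039148 0.02845609 0.08930019] [-1.56785671e+00  1.40989790e-03 -2.72859471e+00]
130.61449973095392 22.819480574833136
20 -2.819480574833136 [ 2.3 -6. ]
15 -7.819480574833136 [  5.8 -16.9]
10 -12.819480574833136 [  8.2 -28. ]
5 -17.819480574833136 [  9.7 -39.3]
0 -22.319480574833136 [ 10.2 -49.5]
```

```bash
python3 -m jog '2 -6 0 0 0 -3 1; 6 -17 0 0 0 -8 1; 8 -28 0 0 0 -13 1; 10 -39 0 0 0 -18 1; 10 -49.5 0 0 0 -22.5 1; 10 -49.5 0 0 0 -22.5 1; 10 -49.5 0 0 0 -22.5 1'; python3 - <<'E'
from ang import *
o=get_obs();print(o['force'],o['grip_width'],o['ee_pos'],o['eef_rot'])
for n in ['scene','side','wrist']:
    P,_=cloud(cam(n,n+'3.png')); 
    try: print(n,chute_angle(P,0.5),knob_angle(P))
    except Exception as e: print(n,e)
E
```

```text
time_s: 5.37
ee_pos: [0.6409, -0.0211, 0.0894]
eef_rot: [-1.568, 0.003, -3.119]
force: [5.3, -0.5, -1.5]
grip_width: 0.0438
[ 5.34027327 -0.5085071  -1.47566112] 0.043805418057858286 [ 0.64091084 -0.02111073  0.0893915 ] [-1.56763228  0.00325263 -3.11880497]
scene (np.float64(2.212779991107068), np.float64(-7.296023802101883), array([0.022, 0.025, 0.047, 0.046, 0.061, 0.062, 0.063, 0.045, 0.045,
       0.047, 0.045]), np.int64(489)) (np.float64(3.1157953996246293), [(np.float64(3.8), 34), (np.float64(92.3), 35), (np.float64(181.9), 28)])
side (np.float64(-1.277907405702669), np.float64(0.9207161651058838), array([0.051, 0.048, 0.05 , 0.047, 0.06 , 0.063, 0.018, 0.049, 0.047,
       0.048, 0.05 ]), np.int64(361)) (np.float64(-1.5113436455208962), [(np.float64(-2.2), 23)])
wrist (np.float64(1.170610759669749), np.float64(-0.07623657665420827), array([0.044, 0.036, 0.043, 0.044, 0.044, 0.045, 0.064, 0.044, 0.044,
       0.044, 0.044]), np.int64(20062)) (np.float64(nan), [])ang.py:22: RuntimeWarning: Mean of empty slice.
  h=np.exp(4j*a[m]); base=np.degrees(np.angle(h.mean()))/4
  ret = ret.dtype.type(ret / rcount)
```

View pics/wrist3.png

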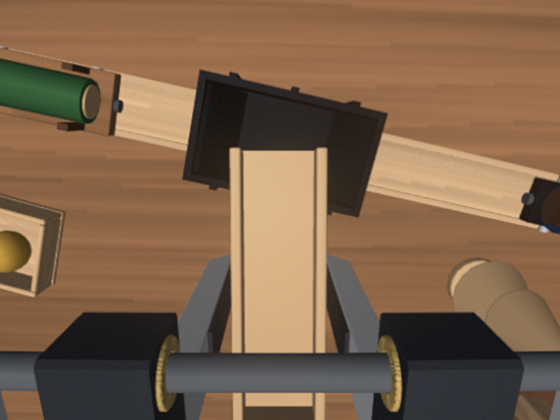

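```bash
python3 -m jog '0 0 0 0 0 0 0.4; 0 0 0 0 0 0 0.3; 0 0 0 0 0 0 0.3; 0 0 0 0 0 0 0.3; 0 0 0 0 0 0 0.3; 0 0 40 0 0 0 0.3; -30 10 80 0 0 0 0.6; -60 20 120 0 0 0 1; -80 20 130 0 0 0 1; -80 20 130 0 0 0 1'; python3 - <<'E'
from ang import *
from meas import run
o=get_obs();print(o['force'],o['grip_width'],o['ee_pos'],o['eef_rot'])
for n in ['wrist','scene']:
    c,P=run(n+'4',n); print(n,chute_angle(P,0.5),knob_angle(P))
E
```

```text
time_s: 6.35
ee_pos: [0.5594, 0.0001, 0.2256]
eef_rot: [-1.567, 0.011, -3.116]
force: [1.2, -0.7, 1.9]
grip_width: 0.0424
[ 1.22521247 -0.65772776  1.93929866] 0.042364005630261735 [5.59356538e-01 1.45128393e-04 2.25578062e-01] [-1.56682492  0.01104444 -3.11608487]
wagon 0.68 [41. 92. 49.] [0.537 0.265 0.03 ]
wagon 0.63 [37. 65. 37.] [0.443 0.135 0.035]
rim ((0.0, 0.0), (0.0, 0.0), 0.0) 0
wagon 0.56 [31. 27. 24.] [ 0.715 -0.021  0.052]
rim ((703.493896484375, -20.503807067871094), (100.60282135009766, 62.01607131958008), 79.38098907470703) 1591
bolt [ 0.52944916 -0.02284338  0.17035225] ((529.4288940429688, -23.42597007751465), 30.121788024902344) 0.11952154187401108 607
knob pts 862
wrist (np.float64(1.2019848524193772), np.float64(0.31318593816365375), array([0.044, 0.044, 0.044, 0.043, 0.044, 0.044, 0.044, 0.044, 0.043,
       0.043, 0.043]), np.int64(8392)) (np.float64(2.6859992794448506), [(np.float64(91.0), 439), (np.float64(183.6), 273), (np.float64(277.5), 69)])
wagon 0.97 [ 51. 140.  62.] [0.523 0.28  0.042]
wagon 0.81 [34. 27. 24.] [ 0.705 -0.017  0.047]
rim ((703.1050415039062, -22.30811309814453), (105.57525634765625, 60.828372955322266), 78.54654693603516) 142
wagon 0.65 [ 61. 155.  70.] [0.394 0.12  0.039]
wagon 0.57 [ 58. 148.  67.] [0.673 0.434 0.04 ]
knob pts 119
scene (np.float64(0.7609056450195499), np.float64(0.5321292531603298), array([0.047, 0.046, 0.047, 0.046, 0.052, 0.045, 0.047, 0.048, 0.047,
       0.05 , 0.045]), np.int64(558)) (np.float64(3.364202651056881), [(np.float64(4.5), 32), (np.float64(93.7), 35), (np.float64(182.8), 26)])
```

View pics/wrist4.png

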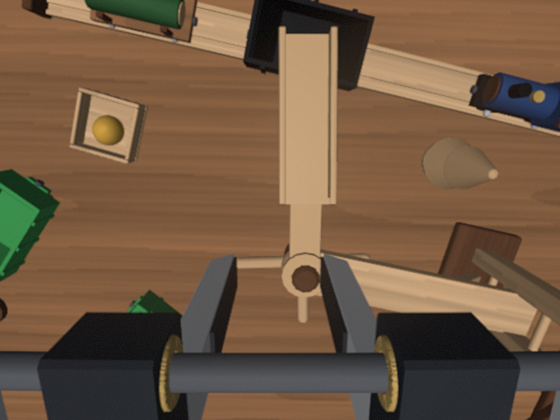

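```bash
python3 -m jog '-14 12 0 0 0 -7 1; -28 23 0 0 0 -14 1; -28 23 0 0 0 -21 1; -28 23 -10 0 0 -26 1; -28 23 -30 0 0 -26 1; -28 23 -40 0 0 -26 1; -28 23 -40 0 0 -26 1;-28 23 -40 0 0 -26 1' 20; python3 - <<'E'
from ang import *
o=get_obs();print(o['force'],o['moment'],o['grip_width'],o['ee_pos'],o['eef_rot'],o['qpos'])
P,_=cloud(cam('wrist','w5.png'))
E
```

```text
time_s: 7.52
ee_pos: [0.533, 0.0223, 0.1784]
eef_rot: [-1.567, 0.001, 2.713]
force: [-0.5, -0.5, -0.7]
grip_width: 0.0003
[-0.48894497 -0.46254308 -0.67749877] [0.09843599 0.05916376 0.04192007] 0.0002923593385673772 [0.53296011 0.02225643 0.1783696 ] [-1.56714898e+00  6.75866036e-04  2.71257355e+00] [-0.02509086  0.28747531  1.60185759 -0.00381016  1.25307397  1.97591758]
```

View pics/w5.png

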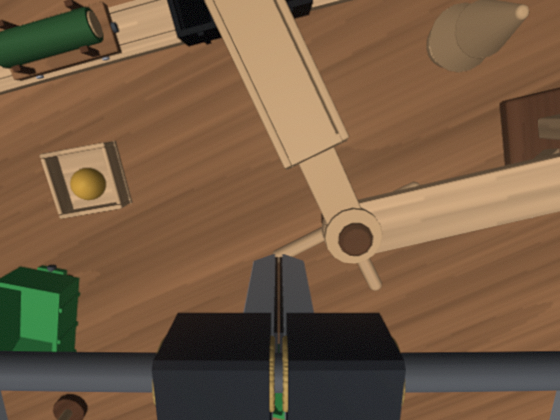

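```bash
python3 -m jog '0 0 -30 0 0 0 1; 0 0 -60 0 0 0 1; 0 0 -90 0 0 0 1; 0 0 -110 0 0 0 1; 0 0 -117 0 0 0 1; 0 0 -117 0 0 0 1; 0 0 -117 0 0 0 1'; python3 - <<'E'
from ang import *
o=get_obs();print(o['force'],o['moment'],o['grip_width'],o['ee_pos'],o['eef_rot'])
P,_=cloud(cam('scene','s6.png'));print(knob_angle(P),chute_angle(P,1))
B*=1000
for t in range(63,226,9):
    a=np.radians(t); print(t,(B+50*np.array([np.cos(a),np.sin(a)])-o['ee_pos'][:2]*1000).round(0))
E
```

```text
time_s: 8.15
ee_pos: [0.5341, 0.0222, 0.0634]
eef_rot: [-1.568, 0.003, 2.713]
force: [-0.1, 0.5, 0.3]
grip_width: 0.0007
[-0.08957461  0.48591978  0.34816085] [0.07956428 0.08062687 0.02204646] 0.0006598090521737504 [0.53408875 0.02221398 0.0634079 ] [-1.56829199  0.00338223  2.71257643]
(np.float64(0.3025528213433656), [(np.float64(3.7), 32), (np.float64(93.7), 29)]) (np.float64(1.126980291334861), np.float64(0.5208420910179676), array([0.046, 0.046, 0.047, 0.047, 0.046, 0.045, 0.051, 0.044, 0.049,
       0.046, 0.046]), np.int64(550))
63 [-1.  0.]
72 [-9.  3.]
81 [-16.   5.]
90 [-24.   6.]
99 [-32.   5.]
108 [-40.   3.]
117 [-47.   0.]
126 [-53.  -4.]
135 [-59.  -9.]
144 [-65. -15.]
153 [-69. -22.]
162 [-72. -29.]
171 [-73. -37.]
180 [-74. -44.]
189 [-73. -52.]
198 [-72. -60.]
207 [-69. -67.]
216 [-65. -74.]
225 [-59. -80.]
```

```bash
cat > plan.py <<'E'
import sys
from ang import *
# plan from current; args: step deg, n ; prints xy shift for arc of radius 50, and torque
def st(base=np.array([0.,0,0]),m0=0.03,f0=(0,0)):
    o=get_obs(); p=o['ee_pos'][:2]; d=p-B; F=o['force'];M=o['moment']
    brg=np.degrees(np.arctan2(d[1],d[0]))%360
    jaw=(np.degrees(o['eef_rot'][2])+90)%180
    u=d/np.hypot(*d); ft=-u[1]*F[0]+u[0]*F[1]; fr=u@F[:2]
    tau=M[2]-m0+d[0]*F[1]-d[1]*F[0]
    print('t %.2f r %.1f brg %.1f jaw %.1f z %.1f Ft %.2f Fr %.2f Fz %.2f Mz %.3f tau/50 %.2f'%(o['time_s'],np.hypot(*d)*1e3,brg,jaw,o['ee_pos'][2]*1e3,ft,fr,F[2],M[2],tau/.05))
    return o,brg,jaw
if __name__=='__main__':
    o,b,j=st(); s=float(sys.argv[1]); n=int(sys.argv[2])
    for k in range(1,n+1):
        a=np.radians(b+k*s); q=(B+.05*np.array([np.cos(a),np.sin(a)])-o['ee_pos'][:2])*1000
        print('%.1f:  %.1f %.1f'%(b+k*s,q[0],q[1]), ' rot %.1f'%(((b+k*s-j+90)%180)-90))
E
python3 plan.py 3 10
```

```text
t 8.20 r 50.6 brg 61.3 jaw 65.4 z 63.8 Ft 0.04 Fr -0.04 Fz -1.45 Mz -0.039 tau/50 -1.34
64.3:  -2.6 0.6  rot -1.1
67.3:  -5.0 1.7  rot 1.9
70.3:  -7.5 2.7  rot 4.9
73.3:  -9.9 3.5  rot 7.9
76.3:  -12.5 4.2  rot 10.9
79.3:  -15.0 4.7  rot 13.9
82.3:  -17.6 5.1  rot 16.9
85.3:  -20.2 5.4  rot 19.9
88.3:  -22.8 5.6  rot 22.9
91.3:  -25.4 5.6  rot 25.9
```

```bash
python3 -m jog '-2.6 0.6 0 0 0 0 1; -5 1.7 0 0 0 2 1; -7.5 2.7 0 0 0 5 1; -10 3.5 0 0 0 8 1; -12.5 4.2 0 0 0 11 1; -15 4.7 0 0 0 14 1; -17.6 5.1 0 0 0 17 1; -20.2 5.4 0 0 0 20 1' ; python3 plan.py 2.5 10
```

```text
time_s: 8.87
ee_pos: [0.5154, 0.028, 0.0655]
eef_rot: [-1.569, 0.009, 3.064]
force: [6.6, 4.1, -3.4]
grip_width: 0.0
t 8.87 r 50.5 brg 83.8 jaw 85.6 z 65.5 Ft -6.10 Fr 4.81 Fz -3.39 Mz 0.061 tau/50 -5.55
86.3:  -2.2 -0.3  rot 0.7
88.8:  -4.4 -0.2  rot 3.2
91.3:  -6.6 -0.2  rot 5.7
93.8:  -8.8 -0.3  rot 8.2
96.3:  -10.9 -0.5  rot 10.7
98.8:  -13.1 -0.8  rot 13.2
101.3:  -15.2 -1.1  rot 15.7
103.8:  -17.4 -1.6  rot 18.2
106.3:  -19.5 -2.2  rot 20.7
108.8:  -21.6 -2.8  rot 23.2
```

```bash
python3 -m jog '-2.2 -0.3 -2 0 0 1 1; -4.4 -0.2 -2 0 0 3.2 1; -6.6 -0.2 -2 0 0 5.7 1; -8.8 -0.3 -2 0 0 8.2 1; -10.9 -0.5 -2 0 0 10.7 1' ; python3 plan.py 2.5 8
```

```text
time_s: 9.28
ee_pos: [0.5059, 0.0283, 0.0653]
eef_rot: [-1.57, 0.014, -3.03]
force: [4.2, 7.6, 0.4]
grip_width: 0.0001
t 9.28 r 50.6 brg 94.7 jaw 96.4 z 65.3 Ft -4.76 Fr 7.23 Fz 0.36 Mz 0.037 tau/50 -4.68
97.2:  -2.1 -0.9  rot 0.8
99.7:  -4.3 -1.2  rot 3.3
102.2:  -6.4 -1.6  rot 5.8
104.7:  -8.5 -2.1  rot 8.3
107.2:  -10.6 -2.7  rot 10.8
109.7:  -12.7 -3.4  rot 13.3
112.2:  -14.7 -4.2  rot 15.8
114.7:  -16.7 -5.0  rot 18.3
```

```bash
python3 - <<'E'
from plan import *
c=cam('scene','s7.png'); st(); P,_=cloud(c);print(knob_angle(P),chute_angle(P,1))
c2=cam('side','d7.png'); cam('wrist','w7.png'); st();st()
x=cv2.resize(c['img'][150:260,210:340],(780,600),interpolation=cv2.INTER_CUBIC);cv2.imwrite('pics/s7c.png',x[:,:,::-1])
x=cv2.resize(c2['img'][160:260,240:350],(660,600),interpolation=cv2.INTER_CUBIC);cv2.imwrite('pics/d7c.png',x[:,:,::-1])
E
```

```text
t 9.33 r 50.6 brg 95.1 jaw 96.6 z 65.3 Ft -3.31 Fr 4.43 Fz 0.72 Mz -0.016 tau/50 -4.26
(np.float64(13.521687762809764), [(np.float64(22.4), 31), (np.float64(87.7), 36)]) (np.float64(1.0371367122682589), np.float64(0.4113915827877039), array([0.042, 0.046, 0.044, 0.045, 0.047, 0.046, 0.047, 0.045, 0.046,
       0.044, 0.046]), np.int64(550))
t 9.43 r 50.5 brg 94.9 jaw 96.3 z 65.3 Ft -3.01 Fr 4.60 Fz 0.01 Mz -0.030 tau/50 -4.24
t 9.43 r 50.5 brg 94.9 jaw 96.3 z 65.3 Ft -3.01 Fr 4.60 Fz 0.01 Mz -0.030 tau/50 -4.24
```

View pics/s7c.png

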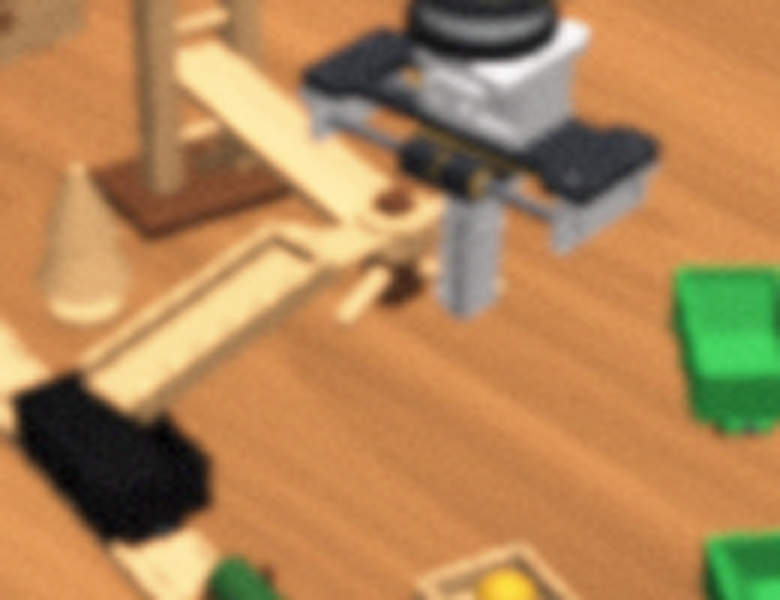

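View pics/w7.png

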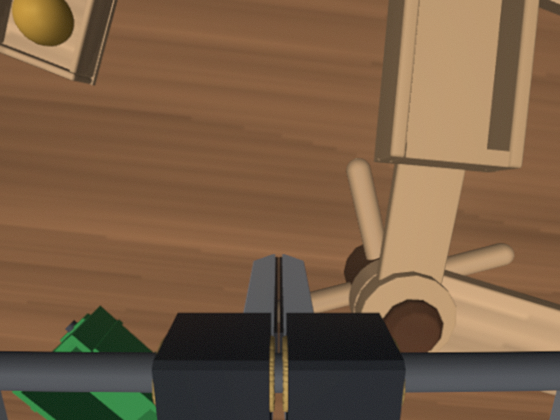

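```bash
python3 -m jog '5 0 -2 0 0 0 1; 5 0 -2 0 0 7 1; 5 0 -2 0 0 14 1; 5 0 -2 0 0 17 1; 5 0 -2 0 0 17 1' ; cat > plan.py <<'E'
import sys
from ang import *
def st():
    o=get_obs(); p=o['ee_pos'][:2]; d=p-B; F=o['force'];M=o['moment']
    brg=np.degrees(np.arctan2(d[1],d[0]))%360
    jaw=(np.degrees(o['eef_rot'][2])+90)%180
    if jaw<brg-60: jaw+=180
    s=np.radians(brg+15.7); u=np.array([np.cos(s),np.sin(s)]); n=np.array([u[1],-u[0]])
    tau=M[2]+d[0]*F[1]-d[1]*F[0]
    print('t %.2f r %.1f brg %.1f jaw %.1f (spoke %.1f) z %.1f N %.2f along %.2f Fz %.2f Mz %.3f tau/50 %.2f (noM %.2f)'%(o['time_s'],np.hypot(*d)*1e3,brg,jaw,brg+15.7,o['ee_pos'][2]*1e3,n@F[:2],u@F[:2],F[2],M[2],tau/.05,(tau-M[2])/.05))
    return o,brg,jaw
if __name__=='__main__':
    o,b,j=st(); s=float(sys.argv[1]); n=int(sys.argv[2])
    for k in range(1,n+1):
        a=np.radians(b+k*s); q=(B+.05*np.array([np.cos(a),np.sin(a)])-o['ee_pos'][:2])*1000
        print('%.1f:  %.1f %.1f'%(b+k*s,q[0],q[1]), ' rot %.1f'%(((b+k*s+15.7-j+90)%180)-90))
E
python3 plan.py 2.5 10; python3 - <<'E'
from ang import *
P,_=cloud(cam('scene'));print(knob_angle(P))
E
```

```text
time_s: 9.85
ee_pos: [0.5113, 0.028, 0.0641]
eef_rot: [-1.569, 0.014, -2.732]
force: [-0.4, 0.9, 0.6]
grip_width: 0.0007
t 9.85 r 50.2 brg 88.5 jaw 113.5 (spoke 104.2) z 64.1 N -0.21 along 1.02 Fz 0.62 Mz 0.027 tau/50 1.01 (noM 0.48)
91.0:  -2.2 -0.2  rot -6.7
93.5:  -4.4 -0.3  rot -4.2
96.0:  -6.5 -0.5  rot -1.7
98.5:  -8.7 -0.8  rot 0.8
101.0:  -10.9 -1.1  rot 3.3
103.5:  -13.0 -1.6  rot 5.8
106.0:  -15.1 -2.1  rot 8.3
108.5:  -17.2 -2.8  rot 10.8
111.0:  -19.2 -3.5  rot 13.3
113.5:  -21.3 -4.4  rot 15.8
(np.float64(11.591622913170864), [(np.float64(23.1), 30), (np.float64(84.8), 39)])
```

```bash
python3 -m jog '-2.2 -0.2 0 0 0 0 1; -4.4 -0.3 0 0 0 0 1; -6.5 -0.5 0 0 0 0 1; -8.7 -0.8 0 0 0 1 1; -10.9 -1.1 0 0 0 3.3 1; -13 -1.6 0 0 0 5.8 1; -15.1 -2.1 0 0 0 8.3 1' ; python3 plan.py 2.5 8
```

```text
time_s: 10.48
ee_pos: [0.4964, 0.0261, 0.0642]
eef_rot: [-1.569, 0.016, -2.589]
force: [3.3, 2.7, 0.2]
grip_width: 0.0004
t 10.48 r 50.2 brg 105.7 jaw 121.7 (spoke 121.4) z 64.2 N 4.22 along 0.61 Fz 0.21 Mz -0.034 tau/50 -4.58 (noM -3.91)
108.2:  -2.0 -0.8  rot 2.3
110.7:  -4.1 -1.6  rot 4.8
113.2:  -6.1 -2.4  rot 7.3
115.7:  -8.1 -3.3  rot 9.8
118.2:  -10.0 -4.3  rot 12.3
120.7:  -11.9 -5.3  rot 14.8
123.2:  -13.8 -6.5  rot 17.3
125.7:  -15.6 -7.7  rot 19.8
```

```bash
python3 -m jog '-2 -0.8 0 0 0 2.3 1; -4.1 -1.6 0 0 0 4.8 1; -6.1 -2.4 0 0 0 7.3 1; -8.1 -3.3 0 0 0 9.8 1; -10 -4.3 0 0 0 12.3 1' ; python3 plan.py 2.5 8
```

```text
time_s: 10.9
ee_pos: [0.4861, 0.0224, 0.0642]
eef_rot: [-1.57, 0.016, -2.372]
force: [-0.0, 6.4, -0.7]
grip_width: 0.0004
t 10.90 r 50.6 brg 118.1 jaw 134.1 (spoke 133.8) z 64.2 N 4.40 along 4.61 Fz -0.75 Mz -0.100 tau/50 -5.03 (noM -3.03)
120.6:  -1.6 -1.6  rot 2.2
123.1:  -3.5 -2.8  rot 4.7
125.6:  -5.3 -4.0  rot 7.2
128.1:  -7.0 -5.3  rot 9.7
130.6:  -8.7 -6.7  rot 12.2
133.1:  -10.3 -8.1  rot 14.7
135.6:  -11.9 -9.7  rot 17.2
138.1:  -13.4 -11.3  rot 19.7
```

```bash
sed -i "s/q=(B+.05\*/q=(B+np.hypot(*(o['ee_pos'][:2]-B))*/" plan.py; python3 plan.py 2.5 6; python3 -m jog '-1.8 -1 0 0 0 2.2 1; -3.7 -2.2 0 0 0 4.7 1; -5.5 -3.4 0 0 0 7.2 1; -7.3 -4.7 0 0 0 9.7 1; -9 -6.1 0 0 0 12.2 1' ; python3 plan.py 2.5 8
```

```text
t 10.90 r 50.6 brg 118.1 jaw 134.1 (spoke 133.8) z 64.2 N 4.40 along 4.61 Fz -0.75 Mz -0.100 tau/50 -5.03 (noM -3.03)
120.6:  -1.9 -1.1  rot 2.2
123.1:  -3.8 -2.2  rot 4.7
125.6:  -5.6 -3.5  rot 7.2
128.1:  -7.4 -4.8  rot 9.7
130.6:  -9.1 -6.2  rot 12.2
133.1:  -10.7 -7.7  rot 14.7
time_s: 11.32
ee_pos: [0.4768, 0.0169, 0.0642]
eef_rot: [-1.57, 0.017, -2.156]
force: [0.5, 6.0, -0.9]
grip_width: 0.0004
t 11.32 r 51.2 brg 130.3 jaw 146.4 (spoke 146.0) z 64.2 N 5.26 along 2.94 Fz -0.94 Mz -0.085 tau/50 -6.08 (noM -4.38)
132.8:  -1.7 -1.5  rot 2.1
135.3:  -3.3 -3.0  rot 4.6
137.8:  -4.8 -4.7  rot 7.1
140.3:  -6.3 -6.4  rot 9.6
142.8:  -7.7 -8.1  rot 12.1
145.3:  -9.0 -9.9  rot 14.6
147.8:  -10.2 -11.8  rot 17.1
150.3:  -11.4 -13.7  rot 19.6
```

```bash
python3 -m jog '-1.7 -1.5 0 0 0 2.1 1; -3.3 -3 0 0 0 4.6 1; -4.8 -4.7 0 0 0 7.1 1; -6.3 -6.4 0 0 0 9.6 1' ; python3 plan.py 2.5 8
```

```text
time_s: 11.65
ee_pos: [0.4703, 0.0109, 0.0642]
eef_rot: [-1.571, 0.018, -1.986]
force: [1.1, 4.9, -0.4]
grip_width: 0.0008
t 11.65 r 51.7 brg 140.2 jaw 156.2 (spoke 155.9) z 64.2 N 4.92 along 0.96 Fz -0.36 Mz -0.050 tau/50 -5.63 (noM -4.63)
142.7:  -1.4 -1.8  rot 2.2
145.2:  -2.7 -3.6  rot 4.7
147.7:  -4.0 -5.5  rot 7.2
150.2:  -5.1 -7.4  rot 9.7
152.7:  -6.2 -9.4  rot 12.2
155.2:  -7.2 -11.4  rot 14.7
157.7:  -8.1 -13.5  rot 17.2
160.2:  -8.9 -15.6  rot 19.7
```

```bash
python3 -m jog '-1.4 -1.8 0 0 0 2.2 1; -2.7 -3.6 0 0 0 4.7 1; -4 -5.5 0 0 0 7.2 1; -5.1 -7.4 0 0 0 9.7 1' ; python3 plan.py 2.5 8
```

```text
time_s: 11.98
ee_pos: [0.4648, 0.0039, 0.0642]
eef_rot: [-1.571, 0.019, -1.815]
force: [-0.2, 5.6, -0.7]
grip_width: 0.0004
t 11.98 r 52.2 brg 150.0 jaw 166.0 (spoke 165.7) z 64.2 N 5.39 along 1.61 Fz -0.73 Mz -0.048 tau/50 -5.92 (noM -4.96)
152.5:  -1.1 -2.0  rot 2.2
155.0:  -2.1 -4.0  rot 4.7
157.5:  -3.0 -6.1  rot 7.2
160.0:  -3.8 -8.2  rot 9.7
162.5:  -4.6 -10.4  rot 12.2
165.0:  -5.2 -12.6  rot 14.7
167.5:  -5.8 -14.8  rot 17.2
170.0:  -6.2 -17.0  rot 19.7
```

```bash
python3 -m jog '-1 -2 0 0 0 2.2 1; -1.9 -4 0 0 0 4.7 1; -2.7 -6.1 0 0 0 7.2 1; -3.5 -8.2 0 0 0 9.7 1; -4.2 -10.4 0 0 0 12.2 1' ; python3 plan.py 2.5 8
```

```text
time_s: 12.4
ee_pos: [0.4599, -0.006, 0.0641]
eef_rot: [-1.572, 0.02, -1.599]
force: [-3.8, 4.5, 1.6]
grip_width: 0.0002
t 12.40 r 52.6 brg 162.1 jaw 178.4 (spoke 177.8) z 64.1 N 4.34 along 4.00 Fz 1.61 Mz -0.078 tau/50 -4.81 (noM -3.26)
164.6:  -0.7 -2.2  rot 1.9
167.1:  -1.2 -4.4  rot 4.4
169.6:  -1.7 -6.7  rot 6.9
172.1:  -2.0 -8.9  rot 9.4
174.6:  -2.3 -11.2  rot 11.9
177.1:  -2.5 -13.5  rot 14.4
179.6:  -2.5 -15.8  rot 16.9
182.1:  -2.5 -18.1  rot 19.4
```

Still free running (~5 N); on.

```bash
python3 -m jog '-0.7 -2.2 0 0 0 1.9 1; -1.2 -4.4 0 0 0 4.4 1; -1.7 -6.7 0 0 0 6.9 1; -2 -8.9 0 0 0 9.4 1' ; python3 plan.py 2.5 8
```

```text
time_s: 12.73
ee_pos: [0.4575, -0.0146, 0.0641]
eef_rot: [-1.573, 0.021, -1.433]
force: [-1.5, 4.1, 0.9]
grip_width: 0.0002
t 12.73 r 53.1 brg 171.7 jaw 187.9 (spoke 187.4) z 64.1 N 4.27 along 1.00 Fz 0.91 Mz -0.032 tau/50 -4.71 (noM -4.07)
174.2:  -0.3 -2.3  rot 2.0
176.7:  -0.5 -4.6  rot 4.5
179.2:  -0.5 -6.9  rot 7.0
181.7:  -0.5 -9.2  rot 9.5
184.2:  -0.4 -11.5  rot 12.0
186.7:  -0.2 -13.9  rot 14.5
189.2:  0.1 -16.1  rot 17.0
191.7:  0.6 -18.4  rot 19.5
```

```bash
python3 -m jog '-0.2 -2.3 0 0 0 2 1; -0.2 -4.6 0 0 0 4.5 1; -0.2 -6.9 0 0 0 7 1; -0.1 -9.2 0 0 0 9.5 1' ; python3 plan.py 2.5 8
```

```text
time_s: 13.07
ee_pos: [0.4567, -0.0234, 0.064]
eef_rot: [-1.574, 0.022, -1.264]
force: [-4.4, 4.1, 3.1]
grip_width: 0.0004
t 13.07 r 53.3 brg 181.3 jaw 197.6 (spoke 197.0) z 64.0 N 5.23 along 3.03 Fz 3.12 Mz -0.079 tau/50 -6.09 (noM -4.50)
183.8:  0.1 -2.3  rot 2.0
186.3:  0.3 -4.6  rot 4.5
188.8:  0.6 -6.9  rot 7.0
191.3:  1.0 -9.2  rot 9.5
193.8:  1.5 -11.5  rot 12.0
196.3:  2.1 -13.8  rot 14.5
198.8:  2.8 -16.0  rot 17.0
201.3:  3.6 -18.2  rot 19.5
```

```bash
python3 -m jog '0.2 -2.3 0 0 0 2 1; 0.5 -4.6 0 0 0 4.5 1; 0.8 -6.9 0 0 0 7 1' ; python3 plan.py 2.5 8;  python3 - <<'E'
from plan import *
c=cam('wrist','w8.png');P,_=cloud(c);st();print(knob_angle(P),chute_angle(P,1.2))
d=masks_of('pivot_bolt','wrist')[:1]
for k in d:
  Q,_=cloud(c,k['mask']);print(np.percentile(Q[:,2],[50,80,95]))
E
```

```text
time_s: 13.32
ee_pos: [0.457, -0.03, 0.064]
eef_rot: [-1.574, 0.023, -1.14]
force: [-2.1, 4.2, 2.4]
grip_width: 0.0006
t 13.32 r 53.6 brg 188.3 jaw 204.7 (spoke 204.0) z 64.0 N 4.63 along 0.19 Fz 2.40 Mz -0.055 tau/50 -5.84 (noM -4.73)
190.8:  0.4 -2.3  rot 1.8
193.3:  0.9 -4.6  rot 4.3
195.8:  1.5 -6.9  rot 6.8
198.3:  2.2 -9.1  rot 9.3
200.8:  2.9 -11.3  rot 11.8
203.3:  3.8 -13.5  rot 14.3
205.8:  4.8 -15.6  rot 16.8
208.3:  5.8 -17.7  rot 19.3
t 13.37 r 53.5 brg 188.7 jaw 204.9 (spoke 204.4) z 64.1 N 2.93 along 0.52 Fz 1.30 Mz 0.011 tau/50 -2.66 (noM -2.87)Traceback (most recent call last):
  File "<stdin>", line 2, in <module>
  File "ang.py", line 14, in chute_angle
    p=np.polyfit(S,mids,1); dt=np.arctan(np.mean(mids)/np.mean(S)); g+=dt
    raise TypeError("expected non-empty vector for x")
TypeError: expected non-empty vector for x
```

View pics/w8.png

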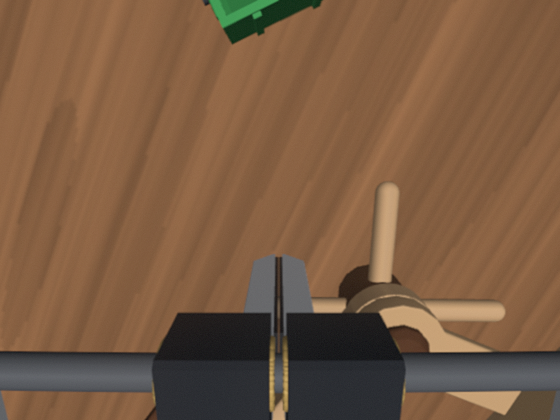

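The view shows the pushed spoke still under the finger, its neighbour up at (387,185); chute not in view. About 1.9 rad turned with no bite yet; carry on.

```bash
python3 -m jog '0.4 -2.3 0 0 0 1.8 1; 0.9 -4.6 0 0 0 4.3 1; 1.5 -6.9 0 0 0 6.8 1; 2.2 -9.1 0 0 0 9.3 1' ; python3 plan.py 2.5 6
```

```text
time_s: 13.7
ee_pos: [0.4589, -0.0389, 0.064]
eef_rot: [-1.574, 0.024, -0.973]
force: [-1.9, 5.7, 1.4]
grip_width: 0.0006
t 13.70 r 53.7 brg 198.1 jaw 214.3 (spoke 213.8) z 64.0 N 5.76 along -1.58 Fz 1.37 Mz -0.006 tau/50 -6.53 (noM -6.42)
200.6:  0.8 -2.2  rot 2.1
203.1:  1.7 -4.4  rot 4.6
205.6:  2.6 -6.5  rot 7.1
208.1:  3.7 -8.6  rot 9.6
210.6:  4.8 -10.7  rot 12.1
213.1:  6.1 -12.6  rot 14.6
```

```bash
python3 -m jog '0.8 -2.2 0 0 0 2.1 1; 1.7 -4.4 0 0 0 4.6 1; 2.5 -6.5 0 0 0 7.1 1' ; python3 plan.py 2.5 6
```

```text
time_s: 13.95
ee_pos: [0.461, -0.0449, 0.064]
eef_rot: [-1.574, 0.025, -0.848]
force: [-1.8, 6.2, 2.6]
grip_width: 0.0005
t 13.95 r 54.0 brg 204.8 jaw 221.4 (spoke 220.5) z 64.0 N 5.87 along -2.68 Fz 2.59 Mz -0.005 tau/50 -6.99 (noM -6.89)
207.3:  1.0 -2.1  rot 1.6
209.8:  2.2 -4.2  rot 4.1
212.3:  3.4 -6.2  rot 6.6
214.8:  4.7 -8.2  rot 9.1
217.3:  6.1 -10.1  rot 11.6
219.8:  7.5 -11.9  rot 14.1
```

```bash
python3 -m jog '-2 2 0 0 0 0 1; -4 5 0 0 0 0 1; -4 5 20 0 0 0 1; -4 5 42 0 0 0 1; -8 12 42 0 0 -7 1; -10 20 42 0 0 -14 1; -12 30 42 0 0 -21 1; -12 40 42 0 0 -28 1; -10 50 42 0 0 -35 1; -4 58 42 0 0 -42 1' ; python3 plan.py 2.5 1; python3 - <<'E'
from ang import *
P,_=cloud(cam('scene','s9.png'));print(knob_angle(P),chute_angle(P,1.2))
E
```

```text
time_s: 14.78
ee_pos: [0.4564, 0.014, 0.1061]
eef_rot: [-1.574, 0.025, -1.588]
force: [-0.6, 0.2, -0.1]
grip_width: -0.0
t 14.78 r 64.6 brg 146.0 jaw 179.0 (spoke 161.7) z 106.1 N -0.04 along 0.63 Fz -0.10 Mz -0.031 tau/50 -0.35 (noM 0.27)
148.5:  -1.5 -2.4  rot -14.8
(np.float64(41.81007968144602), [(np.float64(41.1), 30), (np.float64(131.0), 38)]) (np.float64(0.9344868663022697), np.float64(-0.20753906567035732), array([0.047, 0.045, 0.048, 0.046, 0.049, 0.044, 0.044, 0.046, 0.044,
       0.046, 0.049]), np.int64(553))
```

```bash
python3 -m jog '8 6 0 0 0 -7 1; 16 12 0 0 0 -14 1; 24 15 0 0 0 -21 1; 32 15 0 0 0 -28 1; 41 12 0 0 0 -35 1; 41 12 0 0 0 -42 1; 41 12 0 0 0 -48 1; 41 12 -20 0 0 -48 1; 41 12 -42 0 0 -48 1; 41 12 -42 0 0 -48 1' ; python3 plan.py 2.5 10
```

```text
time_s: 15.67
ee_pos: [0.4963, 0.0266, 0.061]
eef_rot: [-1.577, 0.021, -2.435]
force: [0.2, -1.1, -1.0]
grip_width: 0.0008
t 15.67 r 50.7 brg 105.6 jaw 130.5 (spoke 121.3) z 61.0 N -0.45 along -1.05 Fz -1.00 Mz -0.006 tau/50 0.02 (noM 0.15)
108.1:  -2.1 -0.6  rot -6.7
110.6:  -4.2 -1.4  rot -4.2
113.1:  -6.3 -2.2  rot -1.7
115.6:  -8.3 -3.1  rot 0.8
118.1:  -10.2 -4.1  rot 3.3
120.6:  -12.2 -5.2  rot 5.8
123.1:  -14.1 -6.4  rot 8.3
125.6:  -15.9 -7.6  rot 10.8
128.1:  -17.7 -8.9  rot 13.3
130.6:  -19.4 -10.3  rot 15.8
```

```bash
python3 -m jog '-2.1 -0.6 2 0 0 0 1; -4.2 -1.4 2 0 0 0 1; -6.3 -2.2 2 0 0 0 1; -8.3 -3.1 2 0 0 1 1; -10.2 -4.1 2 0 0 3.3 1; -12.2 -5.2 2 0 0 5.8 1' ; python3 plan.py 2 6
```

```text
time_s: 16.17
ee_pos: [0.4848, 0.0218, 0.064]
eef_rot: [-1.576, 0.024, -2.331]
force: [3.4, 6.6, -0.6]
grip_width: 0.0006
t 16.17 r 50.7 brg 119.8 jaw 136.5 (spoke 135.5) z 64.0 N 7.08 along 2.23 Fz -0.62 Mz -0.062 tau/50 -7.54 (noM -6.30)
121.8:  -1.5 -0.9  rot 1.1
123.8:  -3.0 -1.9  rot 3.1
125.8:  -4.5 -2.9  rot 5.1
127.8:  -5.9 -3.9  rot 7.1
129.8:  -7.3 -5.0  rot 9.1
131.8:  -8.6 -6.2  rot 11.1
```

```bash
python3 -m jog '-1 -0.6 0 0 0 1 1; -2 -1.2 0 0 0 2 1; -3 -1.8 0 0 0 3 1' ; python3 plan.py 2 4
```

```text
time_s: 16.42
ee_pos: [0.4823, 0.0204, 0.0648]
eef_rot: [-1.574, 0.026, -2.276]
force: [3.7, 5.3, -2.8]
grip_width: 0.0002
t 16.42 r 50.8 brg 123.0 jaw 139.6 (spoke 138.7) z 64.8 N 6.44 along 0.74 Fz -2.76 Mz -0.047 tau/50 -7.03 (noM -6.09)
125.0:  -1.5 -1.0  rot 1.1
127.0:  -2.9 -2.0  rot 3.1
129.0:  -4.3 -3.1  rot 5.1
131.0:  -5.7 -4.3  rot 7.1
```

```bash
python3 -m jog '-1 -0.7 0 0 0 1 1' ; python3 plan.py 2 1;python3 -m jog '-0.8 -0.6 0 0 0 1 1' ; python3 plan.py 2 1; python3 -m jog '-0.8 -0.6 0 0 0 1 1' ; python3 plan.py 2 4
```

```text
time_s: 16.5
ee_pos: [0.4817, 0.0201, 0.0654]
eef_rot: [-1.573, 0.028, -2.257]
force: [3.6, 5.4, -4.1]
grip_width: 0.0006
t 16.50 r 50.8 brg 123.8 jaw 140.7 (spoke 139.5) z 65.4 N 6.39 along 0.79 Fz -4.08 Mz -0.065 tau/50 -7.35 (noM -6.04)
125.8:  -1.5 -1.0  rot 0.8
time_s: 16.58
ee_pos: [0.4814, 0.0199, 0.0661]
eef_rot: [-1.572, 0.03, -2.238]
force: [4.2, 5.2, -3.9]
grip_width: 0.0005
t 16.58 r 50.9 brg 124.2 jaw 141.8 (spoke 139.9) z 66.1 N 6.67 along 0.09 Fz -3.87 Mz -0.057 tau/50 -7.65 (noM -6.51)
126.2:  -1.5 -1.0  rot 0.1
time_s: 16.67
ee_pos: [0.481, 0.0198, 0.0668]
eef_rot: [-1.571, 0.032, -2.218]
force: [3.6, 5.6, -4.3]
grip_width: 0.0001
t 16.67 r 51.0 brg 124.6 jaw 142.9 (spoke 140.3) z 66.8 N 6.61 along 0.86 Fz -4.31 Mz -0.078 tau/50 -7.81 (noM -6.25)
126.6:  -1.4 -1.0  rot -0.6
128.6:  -2.9 -2.1  rot 1.4
130.6:  -4.2 -3.3  rot 3.4
132.6:  -5.6 -4.4  rot 5.4
```

```bash
python3 -m jog '-1.4 -1 -1 0 0 0 1; -2.9 -2.1 -2 0 0 1 1; -3.9 -3 -2 0 0 2 1' ; python3 plan.py 2 4; python3 - <<'E'
from plan import *
P,_=cloud(cam('scene'));st();print(knob_angle(P),chute_angle(P,1.2))
E
```

```text
time_s: 16.92
ee_pos: [0.4782, 0.0172, 0.0661]
eef_rot: [-1.569, 0.035, -2.182]
force: [3.9, 7.3, 2.9]
grip_width: 0.0003
t 16.92 r 50.7 brg 128.9 jaw 145.0 (spoke 144.6) z 66.1 N 8.21 along 1.05 Fz 2.92 Mz -0.033 tau/50 -8.38 (noM -7.72)
130.9:  -1.4 -1.1  rot 1.6
132.9:  -2.7 -2.3  rot 3.6
134.9:  -3.9 -3.5  rot 5.6
136.9:  -5.2 -4.8  rot 7.6
t 16.97 r 50.7 brg 129.2 jaw 145.1 (spoke 144.9) z 66.1 N 5.19 along -1.18 Fz 2.24 Mz -0.048 tau/50 -6.34 (noM -5.39)
(np.float64(-43.749408200269215), [(np.float64(53.6), 30), (np.float64(125.0), 42)]) (np.float64(1.1313390415804934), np.float64(0.027578229021315143), array([0.045, 0.047, 0.046, 0.047, 0.047, 0.047, 0.045, 0.045, 0.047,
       0.045, 0.049]), np.int64(558))
```

Push reached ~8.3 N: firm. Back off and lift clear for the check.

```bash
python3 -m jog '2 2.5 0 0 0 0 1; 4 5 0 0 0 0 1; 5 6 30 0 0 0 1; 5 6 70 0 0 0 1; 5 6 110 0 0 0 1; 25 6 150 0 0 -7 1; 50 6 160 0 0 -14 1; 70 6 160 0 0 -21 1; 70 6 160 0 0 -28 1; 70 6 160 0 0 -35 1' ; python3 - <<'E'
from ang import *
from meas import run
o=get_obs();print(o['force'],o['grip_width'],o['ee_pos'],o['eef_rot'])
for n in ['wrist','scene']:
    c,P=run(n+'10',n)
    try: print(n,chute_angle(P,1),knob_angle(P))
    except Exception as e: print(e)
E
```

```text
time_s: 17.8
ee_pos: [0.5486, 0.0232, 0.226]
eef_rot: [-1.569, 0.034, -2.797]
force: [0.9, -0.1, 0.1]
grip_width: 0.0007
[ 0.90369345 -0.11941027  0.05283469] 0.0007371864219367528 [0.54858555 0.0231607  0.22597861] [-1.56889503  0.03430745 -2.79674654]
wagon 0.86 [46. 97. 52.] [0.399 0.13  0.037]
wagon 0.65 [42. 34. 28.] [ 0.718 -0.007  0.054]
rim ((703.1221313476562, -20.335803985595703), (100.93061828613281, 63.729007720947266), 78.12091064453125) 1839
wagon 0.61 [ 43. 101.  54.] [0.539 0.275 0.031]
wagon 0.48 [131. 106.  78.] [ 0.601 -0.16   0.06 ]
rim ((599.7235107421875, -165.36685180664062), (25.45088768005371, 37.81867218017578), 86.2677001953125) 446
bolt [ 0.51044739 -0.02337044  0.11540194] ((510.26031494140625, -22.821613311767578), 10.869452476501465) 0.11532907447693697 353
wrist (np.float64(1.3222780670964251), np.float64(0.2652848362822998), array([0.044, 0.044, 0.043, 0.043, 0.044, 0.044, 0.044, 0.045, 0.045,
       0.044, 0.044]), np.int64(8363)) (np.float64(-36.93476932424589), [(np.float64(-35.9), 372), (np.float64(52.4), 477)])
wagon 0.85 [ 55. 139.  62.] [0.524 0.281 0.041]
wagon 0.85 [ 61. 154.  69.] [0.396 0.122 0.039]
wagon 0.61 [ 57. 148.  66.] [0.674 0.434 0.04 ]
wagon 0.59 [30. 25. 23.] [ 0.706 -0.017  0.047]
rim ((704.1627197265625, -22.069591522216797), (108.39371490478516, 58.51291275024414), 79.73331451416016) 144
wagon 0.28 [189. 148. 100.] [ 0.52  -0.132  0.092]
rim ((481.63507080078125, -181.28509521484375), (488.45428466796875, 204.92230224609375), 47.33868408203125) 45
knob pts 103
scene (np.float64(0.8860486957584525), np.float64(0.9569265685104698), array([0.046, 0.047, 0.043, 0.046, 0.047, 0.043, 0.047, 0.046, 0.045,
       0.048, 0.05 ]), np.int64(545)) (np.float64(-36.17115510010945), [(np.float64(53.6), 31), (np.float64(143.9), 38)])
```

View pics/wrist10.png

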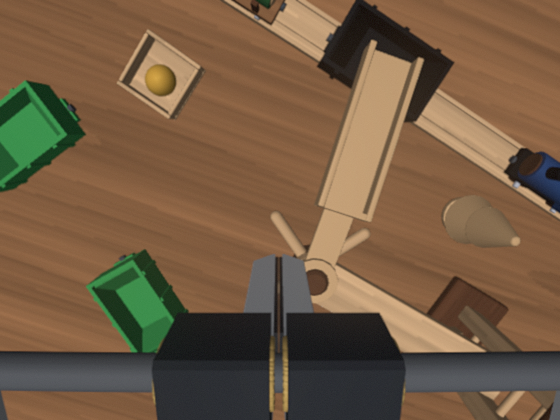

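```bash
python3 - <<'E'
from ang import *
o=get_obs();print(o['time_s'],o['joint_vel'].round(3),o['force'].round(2))
P,_=cloud(cam('wrist'));d=P[:,:2]-B;r=np.hypot(*d.T)
for a,b in [(0,.009),(.014,.019)]:
    m=(r>=a)&(r<b)&(P[:,2]>.09)&(P[:,2]<.13);print(a,np.percentile(P[m,2],[10,50,90]).round(4),m.sum())
print(hand_in())
E
```

```text
18.3 [ 0.001  0.001  0.001 -0.001 -0.001  0.009] [ 0.26  0.21 -0.62]
0 [0.1145 0.1157 0.1168] 292
0.014 [0.1081 0.109  0.1099] 409
the job is handed in; nothing more can be done
None
```

I swung the chute over the hopper wagon, locked it with the knob and handed the job in at 18.3 s. The arm was still and clear of everything.

- **Chute:** I gripped the trough lightly and swung it about 68° clockwise, then let go. In the last wrist picture the open lower end is about 2.5 mm from the wagon's middle, towards +y. The scene camera gives about 3 mm. Tightening the knob did not shift the chute measurably.
- **Knob:** I turned it counterclockwise about 2.3 rad, using two spokes in turn. It ran free at about 5 N, began to bite after roughly 1.8 to 2 rad, and the push reached about 8.2 to 8.4 N at 50 mm before I stopped. That is inside the firm range of 7 to 9 N. Single readings scatter by about 0.5 N and the moment sensor drifts a little, so the true value could be nearer 7.5 N. It never came near 11 N.
- **Not fully in agreement:** The bolt head came down about 4 mm by the wrist camera, as the thread pitch predicts. It now reads about 7 mm above the hub instead of the stated 9 mm. I put this down to camera depth error or to how the bolt is modelled, and relied on the push.
- **Not checked:** I did not test the lock by pushing the chute, so as not to disturb it.
- **Bystanders:** The wagon reads in the same place before and after. The other toys in the last wrist picture look undisturbed. I did not measure each one.

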